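Try the locating plungers of a weld fixture and reject the seized one

TASK

Push the pin of each of the three plunger cartridges in the weld fixture down through its stroke. Leave those that slide freely standing in their holes with the pin fully home, and put the one that sticks partway into the empty metal tray; the solid stub without a pin stays in its hole.

Things in the scene. Friction and masses are not known exactly. Their poses are not given: they have to be found in the camera images.
- plunger_a: one of three look-alike plunger cartridges, in random order: dark steel barrel 32 mm in diameter, 75 mm tall, about 0.3 kg, with a bright sliding pin out of its top. Stands upright and loose in a hole of the fixture, 50 mm clear of the block; can be gripped by the barrel and lifted straight out. Origin: centre of the barrel's underside; z up along the barrel, its top at z = 75 mm.
- plunger_b: one of three look-alike plunger cartridges, in random order: dark steel barrel 32 mm in diameter, 75 mm tall, about 0.3 kg, with a bright sliding pin out of its top. Stands upright and loose in a hole of the fixture, 50 mm clear of the block; can be gripped by the barrel and lifted straight out. Origin: centre of the barrel's underside; z up along the barrel, its top at z = 75 mm.
- plunger_c: one of three look-alike plunger cartridges, in random order: dark steel barrel 32 mm in diameter, 75 mm tall, about 0.3 kg, with a bright sliding pin out of its top. Stands upright and loose in a hole of the fixture, 50 mm clear of the block; can be gripped by the barrel and lifted straight out. Origin: centre of the barrel's underside; z up along the barrel, its top at z = 75 mm.
- pin_a (a joint): how far pin a is pushed down, m: 0 fully out, 0.024 fully home. 12 mm rod with a flat head 24 mm wide, 6 mm thick; head top is 31 mm above the barrel's top at 0, 7 mm when home. No spring: stays where left. A push of 4 to 7 N slides a pin; one of the three is seized and stops dead about 8 mm down however hard it is pushed.
- pin_b (a joint): how far pin b is pushed down, m: 0 fully out, 0.024 fully home. 12 mm rod with a flat head 24 mm wide, 6 mm thick; head top is 31 mm above the barrel's top at 0, 7 mm when home. No spring: stays where left. A push of 4 to 7 N slides a pin; one of the three is seized and stops dead about 8 mm down however hard it is pushed.
- pin_c (a joint): how far pin c is pushed down, m: 0 fully out, 0.024 fully home. 12 mm rod with a flat head 24 mm wide, 6 mm thick; head top is 31 mm above the barrel's top at 0, 7 mm when home. No spring: stays where left. A push of 4 to 7 N slides a pin; one of the three is seized and stops dead about 8 mm down however hard it is pushed.
- fixture: steel block, 100 x 350 x 35 mm, fixed on the bench. In its top four round holes, 39 mm wide and 25 mm deep, in one straight row along its length (y), at y = -127.5, -42.5, 42.5 and 127.5 mm, holding the three plungers and the stub. Origin: centre of its underside; z up.
- stub: solid dark steel stub, 32 mm in diameter and 75 mm tall with a bevelled top and no pin, standing in the fourth hole of the same block. Origin: centre of its underside; z up.
- tray: empty square open tray of bare sheet metal, 160 x 160 mm, 45 mm high, walls and floor about 4 mm thick, fixed on the bench to the left of the fixture. Origin: centre of its underside, on the bench; x and y along its sides, z up.
Mind the look-alikes: they are no part of the job. What is shaped like the plunger_b but blue, red or yellow is not meant.

How it is judged (in metres and radians):
On the way:
1. every pin has been tried: all three pushed at least 5 mm down (value of joint each of pin_a, pin_b, pin_c above 0.005 m), for 0.1 s.
At the end, for the whole second after the job is handed in: the two free plungers and the stub stand in their holes (within 15 mm of their start, upright within 10 degrees), both pins at least 19 of 24 mm down; the sticking plunger rests inside the tray, standing or lying, underside below the rim; all at rest (((x of plunger_a in the frame of tray between -0.08 and 0.08 m and y of plunger_a in the frame of tray between -0.08 and 0.08 m and z of plunger_a in the frame of tray between -0.005 and 0.045 m and value of joint pin_a below 0.012 m and linear speed of plunger_a below 0.02 m/s and value of joint each of pin_b, pin_c above 0.019 m and distance of each of plunger_b, plunger_c from where it was at the start of the episode below 0.015 m and angle between each of plunger_b, plunger_c's own z axis and vertical below 0.17 rad) or (x of plunger_b in the frame of tray between -0.08 and 0.08 m and y of plunger_b in the frame of tray between -0.08 and 0.08 m and z of plunger_b in the frame of tray between -0.005 and 0.045 m and value of joint pin_b below 0.012 m and linear speed of plunger_b below 0.02 m/s and value of joint each of pin_a, pin_c above 0.019 m and distance of each of plunger_a, plunger_c from where it was at the start of the episode below 0.015 m and angle between each of plunger_a, plunger_c's own z axis and vertical below 0.17 rad) or (x of plunger_c in the frame of tray between -0.08 and 0.08 m and y of plunger_c in the frame of tray between -0.08 and 0.08 m and z of plunger_c in the frame of tray between -0.005 and 0.045 m and value of joint pin_c below 0.012 m and linear speed of plunger_c below 0.02 m/s and value of joint each of pin_a, pin_b above 0.019 m and distance of each of plunger_a, plunger_b from where it was at the start of the episode below 0.015 m and angle between each of plunger_a, plunger_b's own z axis and vertical below 0.17 rad)) and distance of stub from where it was at the start of the episode below 0.015 m and angle between stub's own z axis and vertical below 0.17 rad); the robot touches nothing.
It also fails if it takes over 48 s, if anything falls off the work surface, if the arm or the gripper's body presses on something with over 40 N, if the wrist force passes 120 N, or if a joint passes its speed limit or range.

ROBOT

A 6-joint arm with a two-finger parallel gripper is mounted at the origin on the work surface. World frame = base frame: x ahead of the robot, y to its left, z up, the work surface at z = 0. Lengths are in m, angles in degrees, forces in N, time in s.
With the tool pointing down it reaches from about 0.375 to 0.9 m from the base axis. Payload 3.1 kg.
Tool frame: the origin (TCP) lies on the centre line of the jaws, within the pads' length; the fingertips stand 25 mm ahead of it and the grasp point (between the pads) lies 6 mm ahead of it; y points along the fingers, x is the direction in which the jaws open and shut, and the axes are right-handed (so a half turn about y gives the same grasp; the last joint's range is limited). The gripper opens to 87 mm and grips with 3 to 60 N. Pads are 19 mm wide; open, the fingers measure 117 mm over their backs; the gripper's body (75 mm by 190 mm) begins 51 mm behind the grasp point.
Start: joints at [62.882, 30.224, 82.088, -0, 67.689, -10.227], TCP at [0.182, 0.598, 0.248] pointing down, gripper open.
Joint ranges: [-176.69, 176.69], [-43.24, 126.21], [12.49, 139.97], [-82, 262], [0, 151.66], [-163.58, 163.58]. Speed limits (degrees/s): [159.86, 159.86, 180, 180, 180, 180].

INTERFACE

Orientations are given as a 3x3 rotation matrix whose columns are the frame's x, y, z axes.
In Python, from rig import * gives the robot as it stands.
- The arm moves only by the tool play_rows, never from a script. Its argument "commands" is a list of rows, each a list of 2 entries, a list of its own where there are three numbers: the shift along the world's x, y, z in m, then the turn, a rotation vector about the world's x, y, z in rad. A call has 1 to 10 rows; each row is the pose to reach, as a shift and turn from the pose commanded when the call began; what a row does not reach only later rows make up. A row lasts 1/8 s, in which the tool goes at most 62.5 mm and 10.7 degrees, less where a joint would pass 70% of its speed; a pose out of reach is approached as far as the arm can. A call with a gripper value outside its range is refused whole. "gripper" is the finger opening in m, from 0 to 0.087, set as the call begins (left out, the last holds). The fingers move at their own pace and stop on an object; the grip force is fixed at half the most. Time passes only in rows, so rows that repeat a pose let the fingers close. It gives the time, the measured TCP pose, the force and the opening at its end, in the units of the state.
- read_state(): the state, without advancing time (a new reading comes with each control period).
- capture(name): name is "side" or "top"; returns a dict with "frame" (384x512x3 uint8, red, green, blue), "depth" (384x512 float32, m along the optical axis (not along the pixel's ray), 0 where there is no reading), "mtx" (3x3 intrinsics, pixels), "cam_to_world" (4x4, takes a point from camera to world coordinates). Camera axes: x right, y down, z forward; pixel columns grow to the right and rows downward; lengths in m; the calibration is good to about 2 mm. A picture is of the moment at which its call begins.
- hand_in(): hands the job in, once; it reports no verdict.
The state is a dict: "time_s": time; "joint_positions": joint angles; "qvel": joint speeds; "tau": joint torques, N m; "position": TCP position; "tcp_rot": TCP orientation; "force": force on the tool from outside, world axes, zero at the start; "moment": the same for the moment, N m; "opening": opening from 0.0 (shut) to 1.0 (fully open).
Only numpy, scipy, OpenCV 4.12 (cv2) and the standard library are available. Lean on these libraries where they do the work, as an engineer would, in place of code of your own. Each camera call takes 0.05 s, during which the arm holds its last target. There are 200 camera calls.

## Working session

There is one attempt and no reset: what is moved stays moved. The work goes in short steps, Python scripts to look and compute and a tool call to move; the robot and the scene stay as the last step left them, time stands still between calls to the robot, and variables do not carry over. Pictures are saved under pics/ and viewed, about 8 in all and at most 12, crops included, and the job is handed in when it is done.

Besides the shell and the picture viewer there is one more tool, called as a command line: name --argument value ..., lists and objects as JSON in quotes. play_rows: Moves the arm, as the interface text tells. Its arguments: {"type":"object","properties":{"commands":{"type":"array"},"gripper":{"type":"number"}},"required":["commands"]}

```bash
mkdir -p pics; python3 - <<'E'
from rig import *
import cv2,numpy as np
s=read_state();print({k:s[k] for k in("time_s","position","tcp_rot","force","opening")})
for n in("top","side"):
    c=capture(n);np.savez(n+"0.npz",**c);cv2.imwrite(f"pics/{n}0.png",cv2.resize(c["frame"][:,:,::-1],(768,576)))
    print(n,c["cam_to_world"].round(3).tolist(),c["mtx"].tolist())
E
```

```text
{'time_s': 0.0, 'position': array([0.18124931, 0.59743358, 0.2465744 ]), 'tcp_rot': array([[ 2.90535373e-01, -9.83159826e-04, -9.56863747e-01],
       [ 9.56861853e-01, -1.94106043e-03,  2.90536792e-01],
       [-2.14297446e-03, -9.99997633e-01,  3.76801417e-04]]), 'force': array([ 0.67159144,  0.46763905, -0.03177235]), 'opening': 0.9990009359057115}
top [[-0.028, -0.995, 0.096, 0.494], [-0.999, 0.027, -0.018, 0.026], [0.015, -0.096, -0.995, 1.145], [0.0, 0.0, 0.0, 1.0]] [[438.8583738803243, 0.0, 253.88303302747684], [0.0, 438.8583738803243, 194.90497674929955], [0.0, 0.0, 1.0]]
side [[0.931, -0.231, 0.281, 0.376], [-0.363, -0.546, 0.755, -0.587], [-0.021, -0.805, -0.592, 0.525], [0.0, 0.0, 0.0, 1.0]] [[355.5667008807202, 0.0, 255.56226305990353], [0.0, 355.5667008807202, 190.81861462947074], [0.0, 0.0, 1.0]]
```

View pics/top0.png

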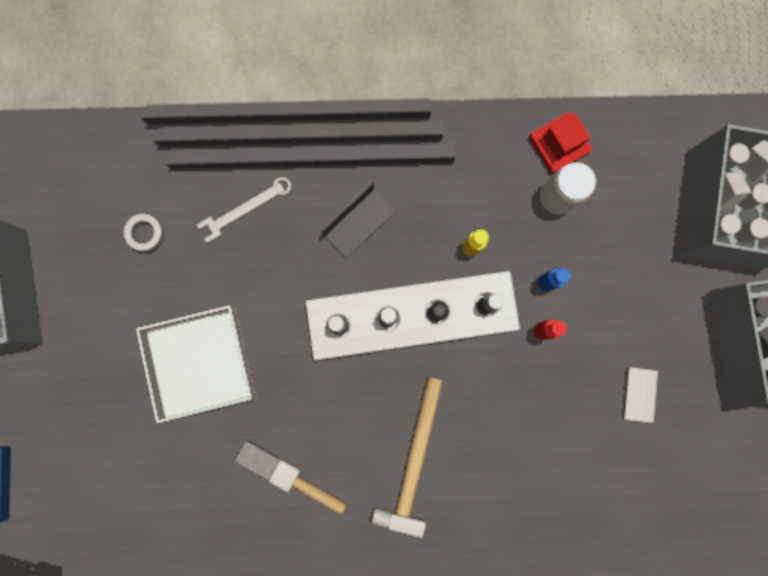

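View pics/side0.png

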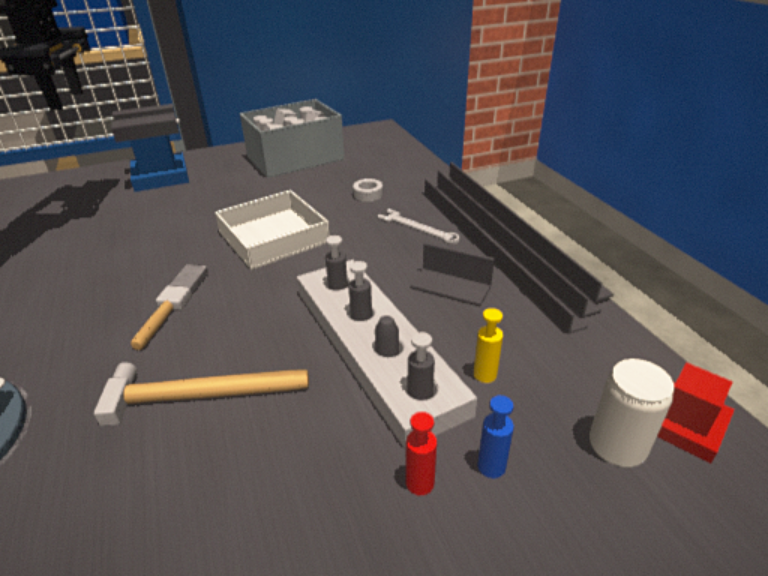

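The top view shows pin heads at about (337,325), (388,317) and (490,302), the stub at (438,311) and the tray near (195,363). The side view agrees: the stub is third from the left. Next I measure these points with depth.

```bash
cat > h.py <<'E'
import numpy as np,cv2
def cloud(c):
    d=c["depth"];v,u=np.indices(d.shape);K=c["mtx"]
    p=np.stack([(u-K[0,2])*d/K[0,0],(v-K[1,2])*d/K[1,1],d],-1)
    T=c["cam_to_world"];return p@T[:3,:3].T+T[:3,3],d>0
def clusters(c,lo,hi,xl=(.3,.8),yl=(-.4,.6),mn=12):
    P,ok=cloud(c)
    m=ok&(P[...,2]>lo)&(P[...,2]<hi)&(P[...,0]>xl[0])&(P[...,0]<xl[1])&(P[...,1]>yl[0])&(P[...,1]<yl[1])
    n,l=cv2.connectedComponents(m.astype(np.uint8))
    for i in range(1,n):
        q=P[l==i]
        if len(q)>=mn:
            r=cv2.minAreaRect(q[:,:2].astype(np.float32)*1000)
            print(len(q),"med",np.median(q,0).round(4),"rect mm",np.round(r[0]),np.round(r[1]),round(r[2],1),"bbox c",((q.max(0)+q.min(0))/2).round(4))
E
python3 - <<'E'
from h import *
for n in("top","side"):
    c=dict(np.load(n+"0.npz"))
    print(n,"heads");clusters(c,.105,.125,(.35,.65),(-.35,.25))
    print("stub");clusters(c,.078,.09,(.35,.65),(-.35,.25))
    print("block");clusters(c,.028,.042,(.35,.65),(-.35,.25),200)
    print("tray");clusters(c,.036,.054,(.3,.65),(.2,.5),60)
    print("trayfloor");clusters(c,.000,.054,(.3,.65),(.2,.5),60)
E
```

```text
top heads
64 med [ 0.6152 -0.2822  0.1069] rect mm [ 616. -283.] [22. 22.] 0.3 bbox c [ 0.616  -0.2828  0.1085]
76 med [ 0.576  -0.1714  0.1167] rect mm [ 576. -171.] [22. 19.] 87.8 bbox c [ 0.5762 -0.1711  0.1152]
79 med [ 0.559  -0.0015  0.1163] rect mm [558.  -3.] [21. 21.] 88.8 bbox c [ 0.5584 -0.0026  0.1178]
80 med [0.5479 0.0808 0.1152] rect mm [549.  80.] [21. 21.] 89.6 bbox c [0.549  0.0799 0.1142]
60 med [ 0.5313 -0.272   0.1071] rect mm [ 531. -271.] [22. 19.] 88.1 bbox c [ 0.5314 -0.2711  0.108 ]
stub
67 med [ 0.5721 -0.1649  0.0849] rect mm [ 575. -169.] [32. 25.] 20.9 bbox c [ 0.5765 -0.17    0.0836]
61 med [ 0.5648 -0.0851  0.0825] rect mm [565. -86.] [21. 19.] 43.9 bbox c [ 0.5657 -0.0856  0.0834]
57 med [5.546e-01 5.000e-04 8.520e-02] rect mm [559.  -2.] [29. 30.] 88.5 bbox c [ 0.5591 -0.0022  0.0848]
51 med [0.5442 0.0756 0.0856] rect mm [548.  80.] [29. 29.] 41.8 bbox c [0.5483 0.0801 0.0848]
block
4659 med [ 0.5617 -0.0432  0.0356] rect mm [563. -45.] [100. 351.] 6.8 bbox c [ 0.5639 -0.0457  0.035 ]
tray
544 med [0.4958 0.3314 0.0446] rect mm [492. 321.] [161. 161
[... 1090 characters left out ...]
2895  0.0838] rect mm [ 611. -288.] [ 5. 11.] 55.1 bbox c [ 0.6115 -0.2872  0.084 ]
40 med [ 0.5256 -0.2785  0.0839] rect mm [ 526. -277.] [ 4. 11.] 56.7 bbox c [ 0.5273 -0.2763  0.0842]
block
209 med [0.4811 0.2364 0.0353] rect mm [486. 236.] [126.  28.] 0.1 bbox c [0.4857 0.2359 0.035 ]
4049 med [ 0.5493 -0.1022  0.0337] rect mm [560. -47.] [102. 353.] 6.8 bbox c [ 0.5602 -0.0472  0.035 ]
tray
465 med [0.4877 0.2927 0.0411] rect mm [489. 318.] [161. 166.] 12.1 bbox c [0.4887 0.3173 0.0409]
trayfloor
2560 med [0.4879 0.3338 0.0165] rect mm [497. 365.] [206. 280.] 9.6 bbox c [0.4949 0.3574 0.0229]
234 med [0.331  0.2233 0.0158] rect mm [329. 229.] [59. 55.] 87.0 bbox c [0.3292 0.2298 0.0096]
```

play_rows --commands '[[[0.03,-0.043,0],[0,0,0]],[[0.06,-0.086,0],[0,0,0]],[[0.09,-0.129,0],[0,0,0]],[[0.12,-0.172,0],[0,0,0]],[[0.15,-0.215,0],[0,0,0]],[[0.18,-0.258,0],[0,0,0]],[[0.21,-0.301,0],[0,0,0]],[[0.24,-0.344,0],[0,0,0]],[[0.27,-0.387,0],[0,0,0]],[[0.3,-0.43,0],[0,0,0]]]' --gripper 0

```text
time_s: 1.35
position: [0.4821, 0.1665, 0.2473]
tcp_rot: [[0.291, -0.001, -0.957], [0.957, 0.0, 0.291], [-0.0, -1.0, 0.001]]
force: [1.4, 0.1, -0.1]
opening: 0.021
```

play_rows --commands '[[[0.025,-0.034,-0.02],[0,0,0]],[[0.05,-0.068,-0.05],[0,0,0]],[[0.065,-0.089,-0.08],[0,0,0]],[[0.065,-0.089,-0.093],[0,0,0]],[[0.065,-0.089,-0.093],[0,0,0]],[[0.065,-0.089,-0.093],[0,0,0]]]'

```text
time_s: 2.1
position: [0.5463, 0.0801, 0.1554]
tcp_rot: [[0.289, 0.001, -0.957], [0.957, 0.0, 0.289], [0.0, -1.0, -0.001]]
force: [-0.6, -0.1, 0.2]
opening: 0.005
```

```bash
python3 - <<'E'
from rig import *
from h import *
s=read_state();print(s["time_s"],s["position"],s["force"],s["opening"])
c=capture("side")
cv2.imwrite("pics/s1.png",cv2.resize(c["frame"][110:300,130:330,::-1],None,fx=3,fy=3,interpolation=cv2.INTER_CUBIC))
E
```

```text
2.1 [0.54629173 0.08007384 0.15535601] [-0.56619907 -0.12923822  0.20587056] 0.005120100472725612
```

View pics/s1.png

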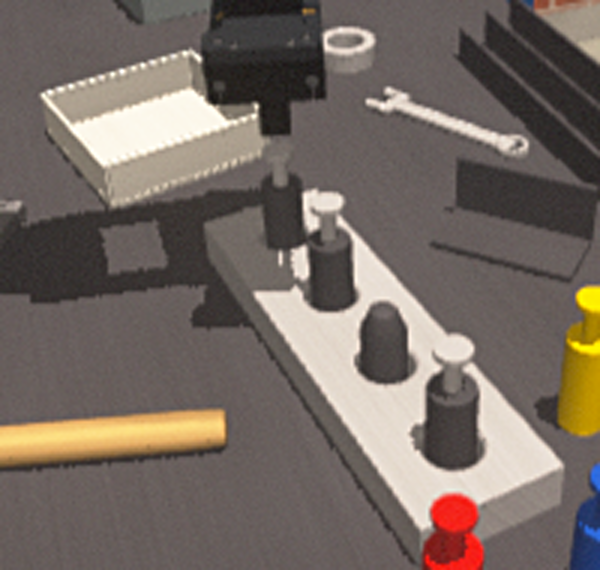

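The closed fingertips sit over the first head at (278,150) in the crop, and alignment looks good. I push slowly and watch the force.

play_rows --commands '[[[0,0,-0.01],[0,0,0]],[[0,0,-0.013],[0,0,0]],[[0,0,-0.016],[0,0,0]],[[0,0,-0.019],[0,0,0]],[[0,0,-0.021],[0,0,0]],[[0,0,-0.023],[0,0,0]],[[0,0,-0.023],[0,0,0]]]'

```text
time_s: 3.02
position: [0.5465, 0.079, 0.1313]
tcp_rot: [[0.291, -0.0, -0.957], [0.957, 0.0, 0.291], [-0.0, -1.0, 0.0]]
force: [-1.0, 1.0, 1.9]
opening: 0.007
```

play_rows --commands '[[[0,0,-0.001],[0,0,0]],[[0,0,-0.002],[0,0,0]],[[0,0,-0.003],[0,0,0]],[[0,0,-0.004],[0,0,0]]]'

```text
time_s: 3.52
position: [0.5465, 0.079, 0.1275]
tcp_rot: [[0.291, -0.0, -0.957], [0.957, 0.0, 0.291], [0.0, -1.0, 0.0]]
force: [0.1, 1.0, 4.3]
opening: 0.007
```

play_rows --commands '[[[0,0,-0.002],[0,0,0]],[[0,0,-0.004],[0,0,0]],[[0,0,-0.006],[0,0,0]],[[0,0,-0.008],[0,0,0]],[[0,0,-0.0095],[0,0,0]],[[0,0,-0.0105],[0,0,0]]]'

```text
time_s: 4.28
position: [0.5468, 0.0791, 0.1174]
tcp_rot: [[0.291, 0.0, -0.957], [0.957, 0.0, 0.291], [0.0, -1.0, -0.0]]
force: [-0.8, 0.4, 10.3]
opening: 0.004
```

Pin 1 is home: force jumped to 10 N with the tip at about 92 mm. Moving to pin 2.

play_rows --commands '[[[0,0,0.03],[0,0,0]],[[0.002,-0.02,0.042],[0,0,0]],[[0.006,-0.05,0.042],[0,0,0]],[[0.01,-0.083,0.04],[0,0,0]],[[0.01,-0.083,0.03],[0,0,0]],[[0.01,-0.083,0.024],[0,0,0]],[[0.01,-0.083,0.021],[0,0,0]],[[0.01,-0.083,0.018],[0,0,0]],[[0.01,-0.083,0.0155],[0,0,0]],[[0.01,-0.083,0.0145],[0,0,0]]]'

```text
time_s: 5.52
position: [0.5565, -0.0037, 0.1315]
tcp_rot: [[0.29, -0.0, -0.957], [0.957, -0.0, 0.29], [-0.0, -1.0, -0.0]]
force: [-1.1, -0.6, 3.4]
opening: 0.01
```

play_rows --commands '[[[0,0,-0.001],[0,0,0]],[[0,0,-0.002],[0,0,0]],[[0,0,-0.0025],[0,0,0]]]'

```text
time_s: 5.9
position: [0.5565, -0.004, 0.129]
tcp_rot: [[0.291, -0.0, -0.957], [0.957, 0.0, 0.291], [-0.0, -1.0, 0.0]]
force: [-0.8, -0.4, 4.5]
opening: 0.008
```

play_rows --commands '[[[0,0,-0.002],[0,0,0]],[[0,0,-0.004],[0,0,0]],[[0,0,-0.006],[0,0,0]],[[0,0,-0.008],[0,0,0]],[[0,0,-0.0095],[0,0,0]],[[0,0,-0.011],[0,0,0]],[[0,0,-0.012],[0,0,0]]]'

```text
time_s: 6.78
position: [0.5568, -0.0042, 0.1174]
tcp_rot: [[0.29, 0.0, -0.957], [0.957, -0.0, 0.29], [-0.0, -1.0, -0.001]]
force: [-1.4, -2.6, 11.3]
opening: 0.005
```

Pin 2 is home as well, so pin 3 should be the sticking one. I check it by pushing.

play_rows --commands '[[[0,0,0.03],[0,0,0]],[[0.004,-0.04,0.045],[0,0,0]],[[0.01,-0.095,0.045],[0,0,0]],[[0.015,-0.15,0.045],[0,0,0]],[[0.017,-0.169,0.04],[0,0,0]],[[0.017,-0.169,0.03],[0,0,0]],[[0.017,-0.169,0.024],[0,0,0]],[[0.017,-0.169,0.021],[0,0,0]],[[0.017,-0.169,0.019],[0,0,0]],[[0.017,-0.169,0.017],[0,0,0]]]'

```text
time_s: 8.02
position: [0.5736, -0.1721, 0.1344]
tcp_rot: [[0.29, 0.0, -0.957], [0.957, 0.0, 0.29], [0.0, -1.0, -0.0]]
force: [-1.3, 1.0, 5.0]
opening: 0.008
```

play_rows --commands '[[[0,0,-0.001],[0,0,0]],[[0,0,-0.002],[0,0,0]]]'

```text
time_s: 8.28
position: [0.5742, -0.1729, 0.1336]
tcp_rot: [[0.29, 0.002, -0.957], [0.957, -0.0, 0.29], [0.0, -1.0, -0.002]]
force: [-2.3, 2.4, 16.5]
opening: 0.002
```

The third pin stopped dead about 8 mm down: 16 N with no motion. I lift off, open part-way and recheck positions before grasping.

play_rows --commands '[[[0,0,0.02],[0,0,0]],[[0,0,0.04],[0,0,0]],[[0,0,0.04],[0,0,0]],[[0,0,0.04],[0,0,0]]]' --gripper 0.062

```text
time_s: 8.78
position: [0.5731, -0.1727, 0.1711]
tcp_rot: [[0.291, -0.001, -0.957], [0.957, 0.001, 0.291], [0.0, -1.0, 0.001]]
force: [0.4, -1.0, 0.1]
opening: 0.375
```

```bash
python3 - <<'E'
from rig import *
from h import *
s=read_state();print(s["time_s"],s["position"],s["force"],s["opening"])
for n in("side","top"):
    c=capture(n);print(n);clusters(c,.088,.125,(.5,.68),(-.32,.15))
    cv2.imwrite(f"pics/{n}2.png",cv2.resize(c["frame"][110:300,130:360,::-1],None,fx=3,fy=3,interpolation=cv2.INTER_CUBIC))
E
```

```text
8.775 [ 0.57308955 -0.17273839  0.17108545] [ 0.36713337 -1.00909498  0.065861  ] 0.37464371271040503
side
55 med [0.5453 0.0774 0.0903] rect mm [545.  78.] [23. 23.] 87.4 bbox c [0.5452 0.078  0.0902]
68 med [ 0.5556 -0.0056  0.0904] rect mm [556.  -4.] [24. 21.] 71.0 bbox c [ 0.5554 -0.0038  0.0904]
87 med [ 0.6737 -0.1596  0.1039] rect mm [ 673. -158.] [14. 22.] 2.4 bbox c [ 0.6729 -0.158   0.0973]
149 med [ 0.5717 -0.1768  0.1064] rect mm [ 573. -175.] [22. 23.] 66.3 bbox c [ 0.573  -0.1741  0.0983]
193 med [ 0.6112 -0.2873  0.1044] rect mm [ 612. -286.] [23. 24.] 21.3 bbox c [ 0.6125 -0.2848  0.0972]
197 med [ 0.5275 -0.2763  0.1044] rect mm [ 528. -274.] [23. 22.] 34.2 bbox c [ 0.5281 -0.2739  0.0974]
top
35 med [ 0.6762 -0.1539  0.1069] rect mm [ 674. -153.] [22.  9.] 89.0 bbox c [ 0.6744 -0.1533  0.1055]
76 med [ 0.5585 -0.0019  0.0921] rect mm [559.  -1.] [23. 22.] 24.5 bbox c [ 0.5566 -0.0021  0.0927]
80 med [0.5488 0.0799 0.0923] rect mm [550.  80.] [22. 24.] 43.5 bbox c [0.5479 0.0787 0.0926]
```

View pics/side2.png

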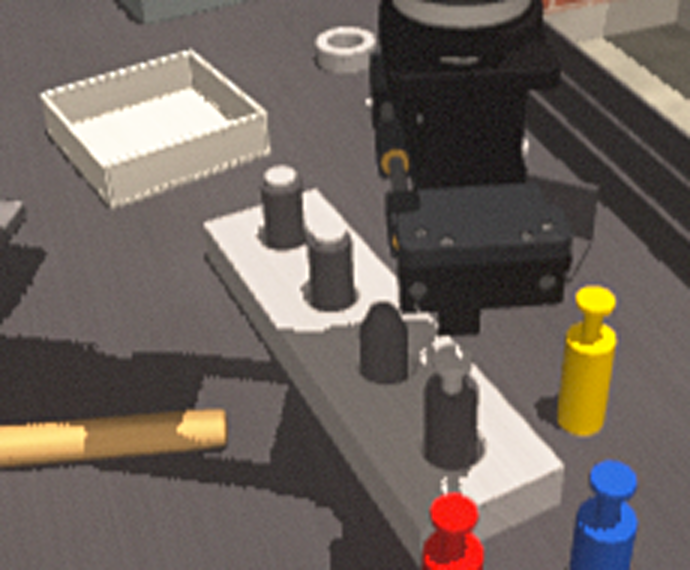

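Both free pins read about 91 mm, so they are home. The stuck head is at about 108 mm, at (0.573,-0.174). Waiting for the jaws to open.

play_rows --commands '[[[0,0,0],[0,0,0]],[[0,0,0],[0,0,0]],[[0,0,0],[0,0,0]],[[0,0,-0.02],[0,0,0]]]'

```text
time_s: 9.38
position: [0.5749, -0.1736, 0.1533]
tcp_rot: [[0.29, 0.004, -0.957], [0.957, -0.002, 0.29], [-0.001, -1.0, -0.004]]
force: [-0.3, -0.6, -0.6]
opening: 0.71
```

play_rows --commands '[[[0,0,-0.015],[0,0,0]],[[0,0,-0.03],[0,0,0]],[[0,0,-0.045],[0,0,0]],[[0,0,-0.06],[0,0,0]],[[0,0,-0.07],[0,0,0]],[[0,0,-0.0785],[0,0,0]],[[0,0,-0.0785],[0,0,0]]]'

```text
time_s: 10.25
position: [0.5732, -0.1728, 0.0729]
tcp_rot: [[0.291, -0.001, -0.957], [0.957, 0.001, 0.291], [0.0, -1.0, 0.001]]
force: [0.9, 0.9, 0.1]
opening: 0.71
```

play_rows --commands '[[[0,0,0],[0,0,0]],[[0,0,0],[0,0,0]],[[0,0,0],[0,0,0]],[[0,0,0],[0,0,0]],[[0,0,0],[0,0,0]],[[0,0,0],[0,0,0]]]' --gripper 0.02

```text
time_s: 11.0
position: [0.5737, -0.1729, 0.0738]
tcp_rot: [[0.291, 0.0, -0.957], [0.957, -0.0, 0.291], [0.0, -1.0, -0.0]]
force: [-0.7, 1.0, 2.5]
opening: 0.356
```

Gripped at 31 mm. Lifting straight out.

play_rows --commands '[[[0,0,0.008],[0,0,0]],[[0,0,0.02],[0,0,0]],[[0,0,0.035],[0,0,0]],[[0,0,0.055],[0,0,0]],[[0,0,0.08],[0,0,0]],[[0,0,0.105],[0,0,0]],[[0,0,0.13],[0,0,0]],[[0,0,0.14],[0,0,0]],[[0,0,0.14],[0,0,0]]]'

```text
time_s: 12.12
position: [0.5737, -0.1731, 0.2144]
tcp_rot: [[0.291, 0.002, -0.957], [0.957, -0.001, 0.291], [-0.0, -1.0, -0.002]]
force: [-0.6, 0.7, -3.9]
opening: 0.361
```

```bash
python3 - <<'E'
from rig import *
from h import *
s=read_state();print(s["time_s"],s["position"],s["force"],s["opening"])
c=capture("side")
cv2.imwrite("pics/s3.png",cv2.resize(c["frame"][70:300,130:400,::-1],None,fx=2.5,fy=2.5))
E
```

```text
12.125 [ 0.57374535 -0.17306716  0.21444797] [-0.59079456  0.72389954 -3.8606125 ] 0.3609192857561457
```

View pics/s3.png

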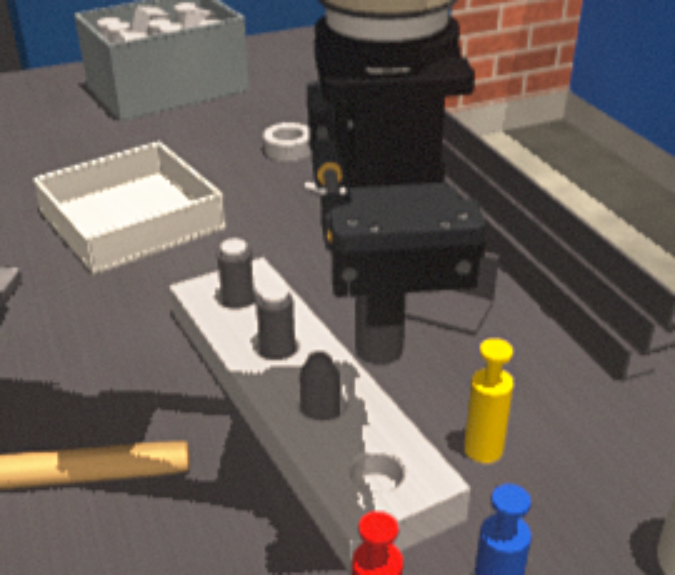

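The plunger is held upright, bottom end at (380,345), and its hole at (378,472) is empty. Carrying it to the tray.

play_rows --commands '[[[-0.006,0.035,0],[0,0,0]],[[-0.015,0.085,0],[0,0,0]],[[-0.024,0.14,0],[0,0,0]],[[-0.033,0.195,0],[0,0,0]],[[-0.042,0.25,0],[0,0,0]],[[-0.051,0.305,0],[0,0,0]],[[-0.06,0.36,0],[0,0,0]],[[-0.069,0.41,0],[0,0,0]],[[-0.078,0.46,0],[0,0,0]],[[-0.083,0.492,0],[0,0,0]]]'

```text
time_s: 13.42
position: [0.4889, 0.321, 0.212]
tcp_rot: [[0.289, -0.003, -0.957], [0.957, -0.001, 0.289], [-0.002, -1.0, 0.002]]
force: [-0.1, -1.0, -3.3]
opening: 0.359
```

play_rows --commands '[[[0,0,-0.02],[0,0,0]],[[0,0,-0.05],[0,0,0]],[[0,0,-0.08],[0,0,0]],[[0,0,-0.105],[0,0,0]],[[0,0,-0.125],[0,0,0]],[[0,0,-0.135],[0,0,0]],[[0,0,-0.14],[0,0,0]],[[0,0,-0.143],[0,0,0]],[[0,0,-0.144],[0,0,0]]]'

```text
time_s: 14.55
position: [0.4909, 0.3192, 0.07]
tcp_rot: [[0.291, 0.001, -0.957], [0.957, 0.0, 0.291], [0.001, -1.0, -0.001]]
force: [-0.2, -0.2, -3.2]
opening: 0.362
```

play_rows --commands '[[[0,0,-0.001],[0,0,0]],[[0,0,-0.002],[0,0,0]],[[0,0,-0.0025],[0,0,0]],[[0,0,-0.0025],[0,0,0]]]'

```text
time_s: 15.05
position: [0.4908, 0.3192, 0.0678]
tcp_rot: [[0.29, 0.001, -0.957], [0.957, 0.0, 0.29], [0.001, -1.0, -0.001]]
force: [-1.2, -0.5, 3.0]
opening: 0.359
```

Contact with the tray floor, so I release. Then I rise straight up.

play_rows --commands '[[[0,0,0],[0,0,0]],[[0,0,0],[0,0,0]],[[0,0,0],[0,0,0]],[[0,0,0],[0,0,0]],[[0,0,0],[0,0,0]]]' --gripper 0.065

```text
time_s: 15.68
position: [0.4906, 0.319, 0.067]
tcp_rot: [[0.291, -0.0, -0.957], [0.957, -0.0, 0.291], [-0.0, -1.0, 0.0]]
force: [0.0, 0.6, -0.1]
opening: 0.738
```

play_rows --commands '[[[0,0,0.01],[0,0,0]],[[0,0,0.03],[0,0,0]],[[0,0,0.06],[0,0,0]],[[0,0,0.1],[0,0,0]],[[0,0,0.14],[0,0,0]],[[-0.02,0.04,0.16],[0,0,0]],[[-0.05,0.09,0.18],[0,0,0]],[[-0.08,0.14,0.18],[0,0,0]],[[-0.11,0.19,0.18],[0,0,0]],[[-0.11,0.19,0.18],[0,0,0]]]'

```text
time_s: 16.92
position: [0.3776, 0.5122, 0.2478]
tcp_rot: [[0.285, 0.0, -0.959], [0.959, 0.002, 0.285], [0.002, -1.0, 0.0]]
force: [-0.0, -0.5, 0.3]
opening: 0.751
```

```bash
python3 - <<'E'
from rig import *
from h import *
s=read_state();print(s["time_s"],s["position"],s["force"],s["opening"])
for n in("side","top"):
    c=capture(n);print(n);clusters(c,.075,.125,(.42,.62),(-.22,.4))
    cv2.imwrite(f"pics/{n}4.png",cv2.resize(c["frame"][:,:,::-1],(768,576)))
E
```

```text
16.925 [0.37764056 0.51221756 0.24782425] [-0.0398306  -0.48686508  0.26406691] 0.7505172032579902
side
101 med [0.4897 0.3137 0.0836] rect mm [490. 315.] [25. 30.] 71.7 bbox c [0.4899 0.316  0.0886]
139 med [0.544  0.071  0.0852] rect mm [544.  77.] [27. 32.] 36.6 bbox c [0.5446 0.0753 0.0837]
162 med [ 0.5538 -0.0106  0.0849] rect mm [554.  -6.] [27. 30.] 69.4 bbox c [ 0.5563 -0.007   0.0838]
78 med [ 0.562  -0.0928  0.0807] rect mm [562. -90.] [20. 20.] 4.0 bbox c [ 0.562  -0.0901  0.08  ]
top
75 med [ 0.5664 -0.0851  0.0822] rect mm [566. -86.] [20. 22.] 88.9 bbox c [ 0.5659 -0.0856  0.0821]
136 med [ 0.5587 -0.0019  0.0899] rect mm [559.  -2.] [29. 30.] 87.4 bbox c [ 0.5591 -0.0023  0.0893]
133 med [0.5487 0.0799 0.0905] rect mm [548.  80.] [29. 29.] 43.6 bbox c [0.5482 0.0802 0.0886]
148 med [0.4934 0.3161 0.0997] rect mm [494. 317.] [26. 29.] 88.3 bbox c [0.4936 0.3171 0.0918]
```

View pics/side4.png

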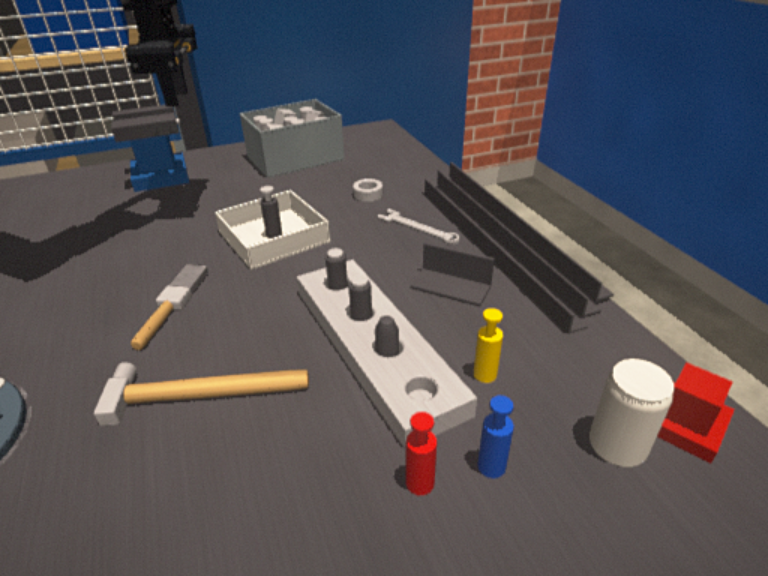

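The sticking plunger stands in the tray at (271,215). The two free ones at (336,268) and (360,298) and the stub at (387,336) stand in their holes. Handing in.

```bash
python3 -c "
from rig import *
print(hand_in())"
```

```text
the job is handed in; nothing more can be done
None
```

The job is done and handed in at about 17 s; the hand-in gives no verdict.

- **Free plungers:** I pushed all three pins with the closed fingertips. The two nearest the tray slid freely at about 4 N and went fully home, with the force rising to 10–11 N at the end stop. Their head tops afterwards measured about 90–92 mm high, where 92 mm is fully home.
- **Sticking plunger:** The one at the far end, beyond the stub, stopped dead about 8 mm down at 16.5 N. I lifted it out and stood it in the tray.
- **Last check:** Both cameras showed it standing in the tray within about 5 mm of the centre. The two free plungers and the stub were within about 2 mm of where they started. The gripper was clear of everything, reading under 1 N.

No check failed. The two cameras differed by about 3–5 mm in position, so I used the mean of the two.

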